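# Release and slide off a terminal cover

## Robot

A 7-joint arm with a two-finger parallel gripper is mounted at the origin on the work surface; the furniture and walls round the work are solid. World frame = base frame: x ahead of the robot, y to its left, z up, the work surface at z = 0. Lengths are in m, angles in rad, forces in N, time in s.
With the tool pointing down it reaches from about 0.4 to 0.85 m from the base axis. Payload 10.4 kg.
Tool frame: the origin (TCP) lies between the finger pads; the fingertips stand 17 mm ahead of it and the grasp point (between the pads) lies 2 mm behind it; z points along the fingers, y is the direction in which the jaws open and shut (so a half turn about z gives the same grasp; the last joint's range is limited). The gripper opens to 85 mm and grips with 20 to 120 N. Pads are 22 mm wide; open, the fingers measure 114 mm over their backs; the gripper's body (76 mm by 85 mm) begins 54 mm behind the grasp point. The pads swing forward as they close: fully open they stand 13 mm farther back than shut.
Start: joints at [-1.229, 0.332, -0.065, 1.46, 0.022, 1.35, -0.088], TCP at [0.223, 0.584, 0.248] pointing down, gripper open.
Joint ranges: [-2.6, 2.6], [-0.5, 2.12], [-1.47, 1.34], [0.16, 2.42], [-1.27, 4.41], [0.06, 2.06], [-2.6, 2.6]. Speed limits (rad/s): [2.22, 2.22, 2.79, 2.79, 3.14, 3.14, 3.14].

## Interface

Orientations are given as a unit quaternion [x, y, z, w].
In Python, from workcell import manip gives the robot as it stands.
- The arm moves only by the tool jog_arm, never from a script. Its argument "steps" is one flat list of numbers, 5 for each row, row after row: the finger opening in m, from 0 to 0.0854, then the shift along the tool's x, y, z in m, then the turn about the tool's z in rad. In form: [gripper, x, y, z, twist, gripper, x, y, z, twist, ...]. A call has exactly 10 rows; each row is the pose to reach, as a shift and turn from the pose commanded when the call began, along the tool's axes at that moment; what a row does not reach only later rows make up. A row lasts 1/10 s, in which the tool goes at most 50 mm and 8.59 degrees, less where a joint would pass 70% of its speed; a pose out of reach is approached as far as the arm can. A call with a gripper value outside its range is refused whole. The fingers move at their own pace and stop on an object; "grip_force" is the grip in N (left out, the last holds). Time passes only in rows, so rows that repeat a pose let the fingers close, or fill a call up. It gives the time, the measured TCP pose, the force and the opening at its end, in the units of the state.
- manip.get_obs(): the state, without advancing time (a new reading comes with each control period).
- manip.camera(name): name is "scene" or "top"; returns (picture, depth): 384x512x3 uint8, red, green, blue; 384x512 float32, m along the optical axis (not along the pixel's ray), 0 where there is no reading.
- manip.calibration(name): a dict with "mtx" (3x3 intrinsics, pixels), "world_to_cam" (4x4, takes a point from world to camera coordinates). Camera axes: x right, y down, z forward; pixel columns grow to the right and rows downward; lengths in m; the calibration is good to about 2 mm. A picture is of the moment at which its call begins. calibration takes no time and is no camera call.
- manip.hand_in(): hands the job in, once; it reports no verdict.
The state is a dict: "clock": time; "joint_pos": joint angles; "joint_velocities": joint speeds; "tau": joint torques, N m; "position": TCP position; "ee_rot": TCP orientation; "ft_force": force on the tool from outside, world axes, zero at the start; "torque": the same for the moment, N m; "grip_width": opening from 0.0 (shut) to 1.0 (fully open).
Only numpy, scipy, OpenCV 4.12 (cv2) and the standard library are available. Lean on these libraries where they do the work, as an engineer would, in place of code of your own. Each camera call takes 0.05 s, during which the arm holds its last target.

## Task

On the terminal unit with the blue cover, press the orange snap tab all the way in, then push the released cover straight along the unit, off its guide rails, until it lies flat and wholly on the bare deck beyond them with the terminals open. Only press and push: do not lift the cover, and do not push it over the far edge. Leave the unit with the yellow cover shut and its tab up, and do not move the loose things around (round sensor, tape roll, screwdriver).

Things in the scene. Friction and masses are not known exactly. Their poses are not given: they have to be found in the camera images.
- unit_blue: Grey terminal unit with the blue cover, fixed to the bench, 220 x 90 x 36 mm (own x, y, z). Origin: centre of its underside. Own x runs along it from the tab end (nearer the robot) to the bare deck, z up. Deck top at z 36 mm. Tab pad centred at x -88, rails at x -58 to +4, terminal pocket at x -50 to -2 under the cover, bare flat deck from x +4 to +110. Two short cable glands on the far end face.
- rail_end_blue (a point): Point on the blue unit's middle line, at deck level, where the guide rails end (x +4 mm of the unit). The two black rails stand 9.5 mm above the deck, outer sides at y +-35.5, inner walls at y +-29.5, with lips reaching in to y +-24 that hold the cover's side flanges down.
- tab_blue_top (a point): Middle of the top of the blue unit's orange tab pad (26 mm along x, 32 mm across). It stands 14 mm above the deck at rest and 5 mm when fully pressed. The pad's edge is 17 mm short of the cover's near end face.
- tab_blue (a joint): How far the blue unit's tab is pressed straight down, m: 0 at rest, 0.009 fully in (hard stop). It slides with about 5 N of friction, has no return spring and stays where it is left. Its tooth stands in a window of the cover and blocks it; from 0.006 on the tooth is below the cover and the cover is free to slide.
- cover_blue: Loose blue cover, 60 x 56 mm (own x, y), 70 g. Origin: centre of its underside, at x -28, y 0, z 36 mm of the unit when seated, axes parallel. 5 mm flange plate, hood 11 mm high, and an upright near-end ledge 6 mm thick, 42 mm wide, 18 mm high. It slides to the unit's +x; wholly off the rails after 62 mm of travel; after 108 mm its far edge reaches the end of the deck.
- cover_blue_ledge (a point): Middle of the near end face of the blue cover (the face to push, towards the unit's +x), 10 mm above the cover's underside, which is deck level.
- unit_yellow: The same unit with a yellow cover, fixed to the bench; same size and axes. To be left shut.
- tab_yellow (a joint): The yellow unit's tab, as tab_blue; to stay at 0.
- cover_yellow: Loose yellow cover, as the blue one, seated on unit_yellow; to stay there.
- sensor: Loose round silver sensor, 38 mm across, 13 mm high, standing between the units; origin at the centre of its underside. Not to be moved.
- tape: Loose yellow tape roll, 60 mm across, 12 mm high, lying between the near ends of the units; origin at the centre of its underside. Not to be moved.
- driver: Loose small green screwdriver, 137 mm long, 23 mm high, lying at the right; origin at the centre of its underside. Not to be moved.
There are look-alikes about, which are no part of the job. There is more than one size of the cover_blue; the one meant has the size given above.

How it is judged:
By the outcome, as a careful person would: the job done as asked, in the order asked, and still so for the second after the job is handed in, with the robot touching nothing.
It also fails if it takes over 35 s, if anything falls off the work surface, if the arm or the gripper's body presses on something with over 40 N, if the wrist force passes 120 N, or if a joint passes its speed limit or range.

## Working session

There is one attempt and no reset: what is moved stays moved. The work goes in short steps, Python scripts to look and compute and a tool call to move; the robot and the scene stay as the last step left them, time stands still between calls to the robot, and variables do not carry over. Pictures are saved under pics/ and viewed, and the job is handed in when it is done.

Besides the shell and the picture viewer there is one more tool, called after "Call:" by a JSON object that holds its "api" and its "payload", one argument or row to a line. jog_arm: Moves the arm, as the interface text tells. Its arguments: {"type":"object","properties":{"steps":{"type":"array"},"grip_force":{"type":"number"}},"required":["steps"]}

```bash
mkdir -p pics; python3 - <<'E'
from workcell import manip
import cv2,numpy as np
o=manip.get_obs();print({k:np.round(v,3).tolist() for k,v in o.items()})
for n in("scene","top"):
    p,d=manip.camera(n);np.savez(f'{n}0.npz',p=p,d=d);cv2.imwrite(f'pics/{n}0.png',cv2.cvtColor(p,cv2.COLOR_RGB2BGR))
    c=manip.calibration(n);print(n,np.round(c['mtx'],1).tolist(),np.round(c['world_to_cam'],3).tolist())
E
```

```text
{'clock': 0.0, 'joint_pos': [-1.229, 0.333, -0.065, 1.461, 0.022, 1.35, -0.088], 'joint_velocities': [-0.0, 0.001, 0.001, -0.0, 0.001, -0.002, -0.001], 'tau': [0.0, -62.546, 0.049, -39.161, 0.016, 0.01, 0.0], 'position': [0.223, 0.584, 0.248], 'ee_rot': [0.181, 0.983, -0.001, -0.0], 'ft_force': [0.741, 0.127, 0.069], 'torque': [0.004, 0.029, 0.012], 'grip_width': 0.999}
scene [[405.2, 0.0, 251.6], [0.0, 405.2, 192.1], [0.0, 0.0, 1.0]] [[0.718, -0.696, 0.011, -0.414], [-0.493, -0.52, -0.698, 0.222], [0.491, 0.496, -0.716, 0.928], [0.0, 0.0, 0.0, 1.0]]
top [[483.8, 0.0, 259.4], [0.0, 483.8, 194.5], [0.0, 0.0, 1.0]] [[0.015, -1.0, -0.002, -0.082], [-0.997, -0.015, -0.078, 0.447], [0.078, 0.003, -0.997, 1.077], [0.0, 0.0, 0.0, 1.0]]
```

View pics/scene0.png

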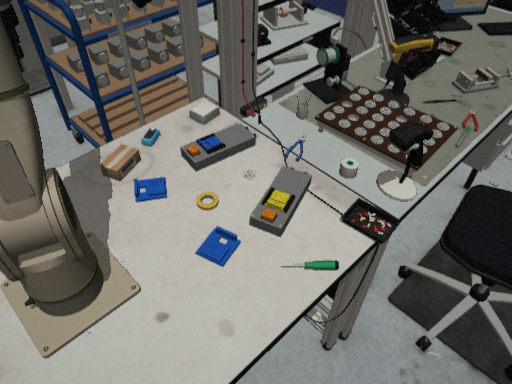

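View pics/top0.png

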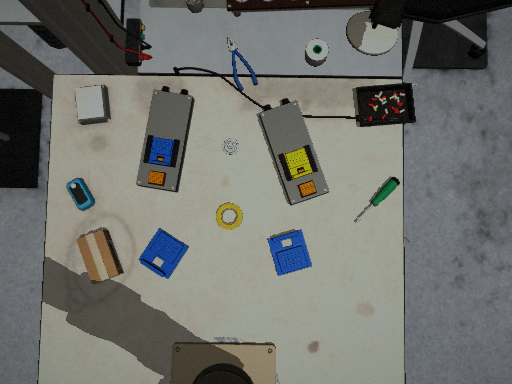

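Top view: the blue cover seated on a grey unit is at (162,150) with its orange tab at (157,178). Look-alikes are the loose blue covers at (163,252) and (290,252), and the yellow unit's cover at (298,162) with its tab at (307,188). I choose the one seated on the unit and check it in a crop.

```bash
cat > h.py <<'E'
import numpy as np,cv2
from workcell import manip
def ray(n,uv,z):
    c=manip.calibration(n);T=np.array(c['world_to_cam']);R=T[:3,:3];t=T[:3,3]
    o=-R.T@t;d=R.T@np.linalg.inv(c['mtx'])@np.array([uv[0],uv[1],1.]);return o+d*(z-o[2])/d[2]
def cloud(n,d):
    c=manip.calibration(n);T=np.array(c['world_to_cam']);v,u=np.mgrid[:384,:512]
    P=np.linalg.inv(c['mtx'])@np.stack([u.ravel(),v.ravel(),np.ones(u.size)])*d.ravel()
    return (T[:3,:3].T@(P-T[:3,3:])).T.reshape(384,512,3)
E
python3 - <<'E'
from h import *
for n,box in(('top',(125,75,210,205)),('scene',(170,115,265,175))):
    f=np.load(f'{n}0.npz');p,d=f['p'],f['d'];x0,y0,x1,y1=box
    s=5 if n=='scene' else 4
    cv2.imwrite(f'pics/{n}0c.png',cv2.cvtColor(cv2.resize(p[y0:y1,x0:x1],None,fx=s,fy=s,interpolation=cv2.INTER_CUBIC),cv2.COLOR_RGB2BGR))
    C=cloud(n,d);h=cv2.cvtColor(p,cv2.COLOR_RGB2HSV)
    M=np.zeros(d.shape,bool);M[y0:y1,x0:x1]=1
    for nm,lo,hi,zz in(('orange',5,20,.05),('blue',100,125,.05)):
        m=M&(h[...,0]>=lo)&(h[...,0]<=hi)&(h[...,1]>150)&(h[...,2]>60)
        cnt,_=cv2.findContours(m.astype(np.uint8),0,2);k=max(cnt,key=cv2.contourArea)
        r=cv2.minAreaRect(k);q=C[m];print(n,nm,m.sum(),r,'ray',ray(n,r[0],zz).round(4),'cloudmed',np.median(q,0).round(4),'z pct',np.percentile(q[:,2],[5,50,95]).round(4))
    # deck/unit: z in .03-.042
    g=M&(abs(C[...,2]-.036)<.005)&(h[...,1]<60)
    cnt,_=cv2.findContours(g.astype(np.uint8),0,2);k=max(cnt,key=cv2.contourArea)
    al=np.concatenate([c for c in cnt if cv2.contourArea(c)>15])
    W=np.array([ray(n,q,.036)[:2] for q in al[:,0]],np.float32)
    r=cv2.minAreaRect(W*1000);print(n,'deck rect mm',r,np.median(C[g],0).round(4),cv2.boxPoints(r).round(1).tolist())
E
```

```text
top orange 181 ((156.02703857421875, 177.33786010742188), (14.960308074951172, 11.507928848266602), 9.462322235107422) ray [0.4804 0.1526 0.05  ] cloudmed [0.4813 0.1524 0.049 ] z pct [0.0415 0.049  0.0523]
top blue 511 ((160.9639129638672, 151.0645751953125), (21.3775577545166, 26.336029052734375), 10.78429889678955) ray [0.539  0.1435 0.05  ] cloudmed [0.5418 0.1442 0.0454] z pct [0.0383 0.0454 0.0534]
top deck rect mm ((567.4586181640625, 139.91883850097656), (90.65634155273438, 219.38748168945312), 81.37430572509766) [0.5968 0.1345 0.0356] [[452.20001220703125, 111.5999984741211], [669.0999755859375, 78.69999694824219], [682.7000122070312, 168.3000030517578], [465.79998779296875, 201.1999969482422]]
scene orange 91 ((192.9654998779297, 149.91378784179688), (9.841852188110352, 10.027548789978027), 68.19859313964844) ray [0.4774 0.1479 0.05  ] cloudmed [0.4791 0.1492 0.0485] z pct [0.0386 0.0485 0.0518]
scene blue 193 ((209.0138397216797, 142.0259552001953), (13.0, 20.352941513061523), 61.927513122558594) ray [0.5357 0.1438 0.05  ] cloudmed [0.5386 0.1457 0.0454] z pct [0.0389 0.0454 0.0531]
scene deck rect mm ((565.3675537109375, 137.76344299316406), (94.87200164794922, 221.5810089111328), 81.32057189941406) [0.5967 0.1283 0.0354] [[448.70001220703125, 107.5999984741211], [667.7000122070312, 74.19999694824219], [682.0, 167.89999389648438], [463.0, 201.39999389648438]]
```

View pics/top0c.png

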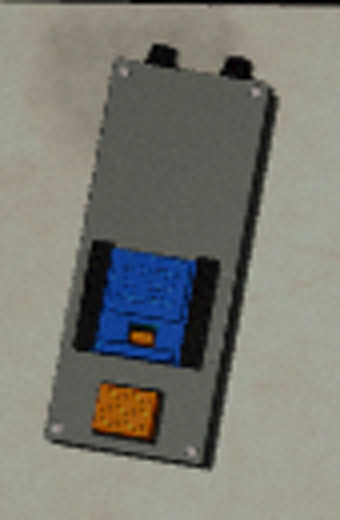

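View pics/scene0c.png

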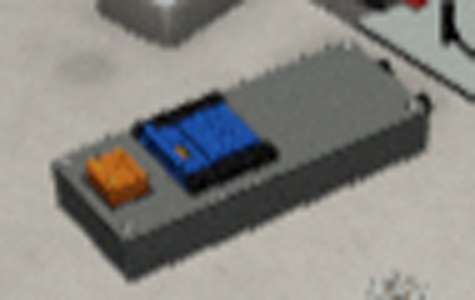

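The crop confirms it: orange tab in front of the blue cover, cover between black rails, tooth visible in its window, bare deck beyond.

```bash
cat >> h.py <<'E'
from scipy.spatial.transform import Rotation as Rn
YAW=np.radians(-8.6);C0=np.array([.5666,.1393,0]);UR=Rn.from_euler('z',YAW).as_matrix()
def rep():
    o=manip.get_obs();R=Rn.from_quat(o['ee_rot']).as_matrix();p=np.array(o['position'])
    print('t',round(o['clock'],2),'unit-frame TCP mm',(UR.T@(p-C0)*1000).round(1),'F unit',(UR.T@o['ft_force']).round(1),'grip',round(o['grip_width'],3),'toolx in unit',(UR.T@R[:,0]).round(4),'z',R[:,2].round(4))
    return p,R
def to(ux,uy,z):
    p,R=rep();g=C0+UR@np.array([ux,uy,0])/1000;g[2]=z/1000
    tx=-UR[:,0];a=np.arctan2(tx@R[:,1],tx@R[:,0])
    print('shift tool',(R.T@(g-p)).round(4),'twist',a.round(4))
E
python3 -c "
from h import *
to(-88,0,110)"
```

```text
t 0.1 unit-frame TCP mm [-406.3  387.9  247.6] F unit [-0.   0.6 -0. ] grip 1.004 toolx in unit [-9.771e-01  2.130e-01 -1.000e-04] z [-4.0e-04 -1.2e-03 -1.0e+00]
shift tool [-0.3936 -0.311   0.138 ] twist -0.2146
```

Call:
{"api": "jog_arm", "payload": {
  "steps": [0,-0.02,-0.015,0,-0.02,0,-0.05,-0.04,0,-0.05,0,-0.08,-0.065,0,-0.08,0,-0.12,-0.095,0.01,-0.11,0,-0.155,-0.12,0.02,-0.14,0,-0.19,-0.15,0.03,-0.17,0,-0.225,-0.18,0.04,-0.19,0,-0.26,-0.205,0.05,-0.205,0,-0.295,-0.235,0.06,-0.215,0,-0.33,-0.26,0.07,-0.215],
  "grip_force": 60
}}

```text
clock: 1.1
position: [0.4389, 0.2211, 0.1778]
ee_rot: [0.075, 0.997, -0.0, -0.0]
ft_force: [0.6, 0.3, -0.4]
grip_width: -0.002
```

```bash
python3 -c "
from h import *
to(-88,0,90)"
```

```text
t 1.1 unit-frame TCP mm [-138.5   61.8  177.8] F unit [ 0.6  0.4 -0.4] grip -0.002 toolx in unit [-1.e+00 -4.e-04  2.e-04] z [-2.e-04 -0.e+00 -1.e+00]
shift tool [-0.0505 -0.0618  0.0878] twist 0.0004
```

Call:
{"api": "jog_arm", "payload": {
  "steps": [0,-0.015,-0.02,0,0,0,-0.03,-0.04,0.01,0,0,-0.045,-0.055,0.03,0,0,-0.05,-0.062,0.05,0,0,-0.0505,-0.062,0.065,0,0,-0.0505,-0.062,0.075,0,0,-0.0505,-0.062,0.083,0,0,-0.0505,-0.062,0.088,0,0,-0.0505,-0.062,0.088,0,0,-0.0505,-0.062,0.088,0]
}}

```text
clock: 2.1
position: [0.4794, 0.1547, 0.0907]
ee_rot: [0.075, 0.997, 0.0, 0.0]
ft_force: [0.1, 0.6, 0.3]
grip_width: 0.001
```

```bash
python3 - <<'E'
from h import *
rep()
for n,b in(('scene',(150,90,280,180)),('top',(125,75,225,205))):
    p,d=manip.camera(n);x0,y0,x1,y1=b
    cv2.imwrite(f'pics/{n}1.png',cv2.cvtColor(cv2.resize(p[y0:y1,x0:x1],None,fx=4,fy=4,interpolation=cv2.INTER_CUBIC),cv2.COLOR_RGB2BGR))
E
```

```text
t 2.1 unit-frame TCP mm [-88.5   2.2  90.7] F unit [0.  0.6 0.3] grip 0.001 toolx in unit [-1.e+00 -6.e-04 -5.e-04] z [ 5.e-04  4.e-04 -1.e+00]
```

View pics/scene1.png

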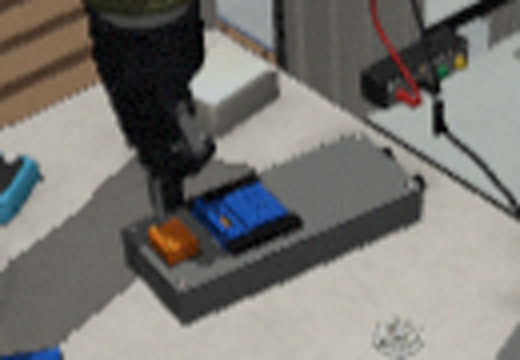

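View pics/top1.png

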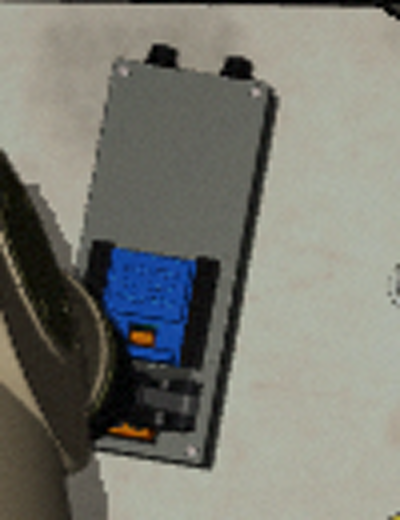

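Closed fingers are above the tab (scene crop ~(170,200)) and line up with it; I correct 2 mm sideways and go down.

Call:
{"api": "jog_arm", "payload": {
  "steps": [0,0,-0.002,0.005,0,0,0,-0.002,0.01,0,0,0,-0.002,0.015,0,0,0,-0.002,0.018,0,0,0,-0.002,0.02,0,0,0,-0.002,0.022,0,0,0,-0.002,0.024,0,0,0,-0.002,0.026,0,0,0,-0.002,0.027,0,0,0,-0.002,0.027,0]
}}

```text
clock: 3.2
position: [0.4789, 0.1525, 0.0633]
ee_rot: [0.075, 0.997, 0.0, 0.0]
ft_force: [-0.9, -0.6, 2.8]
grip_width: 0.001
```

```bash
python3 -c "
from h import *
rep()"
```

```text
t 3.2 unit-frame TCP mm [-88.7  -0.1  63.3] F unit [-0.9 -0.7  2.8] grip 0.001 toolx in unit [-1.e+00 -3.e-04 -1.e-04] z [ 1.e-04  2.e-04 -1.e+00]
```

Call:
{"api": "jog_arm", "payload": {
  "steps": [0,0,0,0.001,0,0,0,0,0.002,0,0,0,0,0.003,0,0,0,0,0.004,0,0,0,0,0.0045,0,0,0,0,0.005,0,0,0,0,0.0052,0,0,0,0,0.0055,0,0,0,0,0.0057,0,0,0,0,0.0057,0]
}}

```text
clock: 4.2
position: [0.4789, 0.1525, 0.0579]
ee_rot: [0.075, 0.997, 0.0, 0.0]
ft_force: [-3.0, -0.5, 8.4]
grip_width: -0.002
```

```bash
python3 -c "
from h import *
rep()"
```

```text
t 4.2 unit-frame TCP mm [-88.7  -0.   57.9] F unit [-2.8 -0.9  8.4] grip -0.002 toolx in unit [-1.e+00 -2.e-04 -0.e+00] z [ 0.e+00  3.e-04 -1.e+00]
```

Force is rising near the stop; press slightly further to confirm.

Call:
{"api": "jog_arm", "payload": {
  "steps": [0,0,0,0.0003,0,0,0,0,0.0006,0,0,0,0,0.0009,0,0,0,0,0.0012,0,0,0,0,0.0015,0,0,0,0,0.0015,0,0,0,0,0.0015,0,0,0,0,0.0015,0,0,0,0,0.0015,0,0,0,0,0.0015,0]
}}

```text
clock: 5.2
position: [0.479, 0.1526, 0.0574]
ee_rot: [0.075, 0.997, 0.0, -0.0]
ft_force: [-9.5, -2.7, 23.1]
grip_width: -0.004
```

```bash
python3 -c "
from h import *
rep()"
```

```text
t 5.2 unit-frame TCP mm [-88.6   0.1  57.4] F unit [-9.  -4.1 23.1] grip -0.004 toolx in unit [-1.e+00 -2.e-04  2.e-04] z [-1.e-04  7.e-04 -1.e+00]
```

Hard stop reached (23 N with no further travel). Lift ~4 mm and advance to the ledge.

Call:
{"api": "jog_arm", "payload": {
  "steps": [0,0,0,-0.002,0,0,0,0,-0.0045,0,0,0,0,-0.0045,0,0,-0.004,0,-0.0045,0,0,-0.008,0,-0.0045,0,0,-0.012,0,-0.0045,0,0,-0.016,0,-0.0045,0,0,-0.019,0,-0.0045,0,0,-0.022,0,-0.0045,0,0,-0.025,0,-0.0045,0]
}}

```text
clock: 6.2
position: [0.5037, 0.1488, 0.0605]
ee_rot: [0.075, 0.997, 0.0, -0.0]
ft_force: [-0.4, -0.1, 0.9]
grip_width: 0.001
```

```bash
python3 - <<'E'
from h import *
rep()
for n,b in(('scene',(150,90,280,180)),('top',(125,75,225,205))):
    p,d=manip.camera(n);x0,y0,x1,y1=b
    cv2.imwrite(f'pics/{n}2.png',cv2.cvtColor(cv2.resize(p[y0:y1,x0:x1],None,fx=4,fy=4,interpolation=cv2.INTER_CUBIC),cv2.COLOR_RGB2BGR))
E
```

```text
t 6.2 unit-frame TCP mm [-63.6  -0.1  60.5] F unit [-0.4 -0.2  0.9] grip 0.001 toolx in unit [-1.e+00 -4.e-04  4.e-04] z [-4.e-04  1.e-04 -1.e+00]
```

View pics/scene2.png

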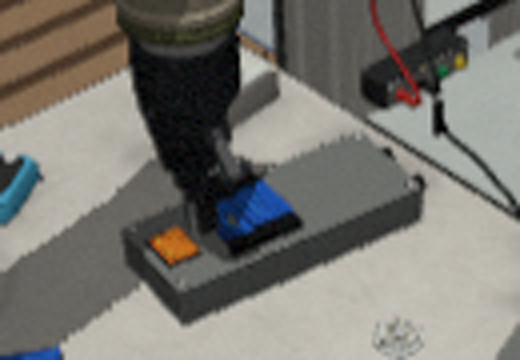

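View pics/top2.png

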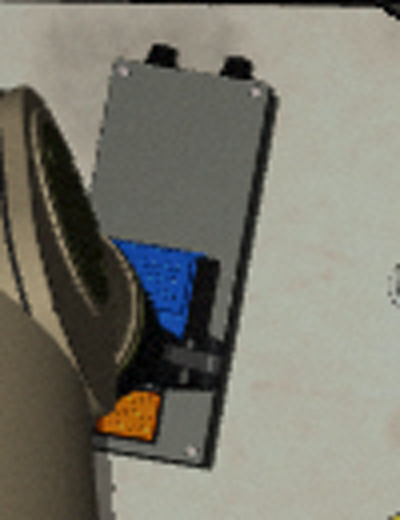

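Tab sits flush-low and the cover has started out past the rails (top crop ~(160,240)). Keep pushing.

Call:
{"api": "jog_arm", "payload": {
  "steps": [0,-0.003,0,0,0,0,-0.007,0,0,0,0,-0.011,0,0,0,0,-0.015,0,0,0,0,-0.019,0,0,0,0,-0.023,0,0,0,0,-0.027,0,0,0,0,-0.031,0,0,0,0,-0.034,0,0,0,0,-0.036,0,0,0]
}}

```text
clock: 7.3
position: [0.5395, 0.1433, 0.0606]
ee_rot: [0.075, 0.997, 0.0, 0.0]
ft_force: [-1.8, 0.8, 2.0]
grip_width: 0.002
```

```bash
python3 - <<'E'
from h import *
rep()
for n,b in(('scene',(150,90,280,180)),('top',(125,75,225,205))):
    p,d=manip.camera(n);x0,y0,x1,y1=b
    cv2.imwrite(f'pics/{n}3.png',cv2.cvtColor(cv2.resize(p[y0:y1,x0:x1],None,fx=4,fy=4,interpolation=cv2.INTER_CUBIC),cv2.COLOR_RGB2BGR))
E
```

```text
t 7.3 unit-frame TCP mm [-27.4  -0.1  60.6] F unit [-1.9  0.5  2. ] grip 0.002 toolx in unit [-1.e+00 -2.e-04 -0.e+00] z [ 0.e+00  1.e-04 -1.e+00]
```

View pics/scene3.png

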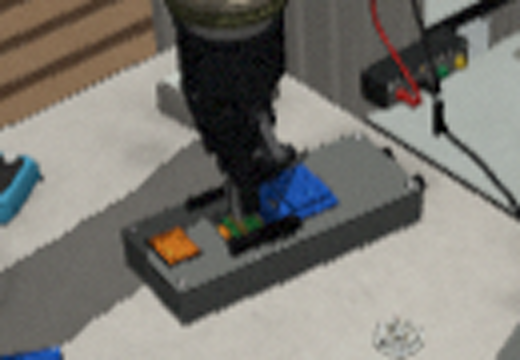

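View pics/top3.png

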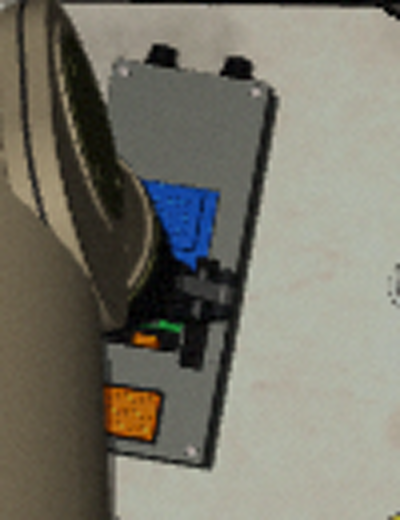

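Cover is ~40 mm out, straight, terminals appearing (top crop ~(160,330)). Continue, then measure the leading edge.

Call:
{"api": "jog_arm", "payload": {
  "steps": [0,-0.003,0,0,0,0,-0.007,0,0,0,0,-0.011,0,0,0,0,-0.015,0,0,0,0,-0.019,0,0,0,0,-0.022,0,0,0,0,-0.025,0,0,0,0,-0.028,0,0,0,0,-0.03,0,0,0,0,-0.03,0,0,0]
}}

```text
clock: 8.4
position: [0.5692, 0.1388, 0.0606]
ee_rot: [0.075, 0.997, 0.0, 0.0]
ft_force: [0.4, -0.5, -0.1]
grip_width: 0.002
```

```bash
cat > look.py <<'E'
from h import *
import sys
k=sys.argv[1];rep()
for n,b in(('scene',(150,90,280,180)),('top',(125,75,225,205))):
    p,d=manip.camera(n);x0,y0,x1,y1=b
    cv2.imwrite(f'pics/{n}{k}.png',cv2.cvtColor(cv2.resize(p[y0:y1,x0:x1],None,fx=4,fy=4,interpolation=cv2.INTER_CUBIC),cv2.COLOR_RGB2BGR))
    h=cv2.cvtColor(p,cv2.COLOR_RGB2HSV);m=np.zeros(d.shape,bool);m[y0:y1,x0:x1]=1
    m&=(h[...,0]>=100)&(h[...,0]<=125)&(h[...,1]>150)&(h[...,2]>60)
    q=(cloud(n,d)[m]-C0)@UR*1000;s=(q[:,0]>-70)&(q[:,0]<130)&(abs(q[:,1])<50)&(q[:,2]>30);q=q[s]
    print(n,s.sum(),'cover unit-frame mm: x pct2/98',np.percentile(q[:,0],[1,99]).round(1),'y',np.percentile(q[:,1],[1,99]).round(1),'z',np.percentile(q[:,2],[2,50,98]).round(1))
    m2=np.zeros(d.shape,np.uint8);vu=np.argwhere(m)[s];m2[vu[:,0],vu[:,1]]=1
    W=np.float32([(UR.T@(ray(n,(u,v),.042)-C0))[:2]*1000 for v,u in vu]);print('  rect z42',cv2.minAreaRect(W))
E
python3 look.py 4
```

```text
t 8.4 unit-frame TCP mm [ 2.7 -0.1 60.6] F unit [ 0.4 -0.4 -0.1] grip 0.002 toolx in unit [-1.e+00 -1.e-04 -4.e-04] z [ 4.e-04  0.e+00 -1.e+00]
scene 186 cover unit-frame mm: x pct2/98 [14.2 73.8] y [-33.  24.] z [36.9 44.4 53.6]
  rect z42 ((44.230377197265625, 1.5801753997802734), (62.04297637939453, 58.86260986328125), 0.9604593515396118)
top 216 cover unit-frame mm: x pct2/98 [14.4 73.6] y [-41.1   6.4] z [ 37.5  44.7 179.5]
  rect z42 ((51.36387634277344, -7.993000030517578), (43.726715087890625, 37.03635025024414), 0.01721678115427494)
```

View pics/top4.png

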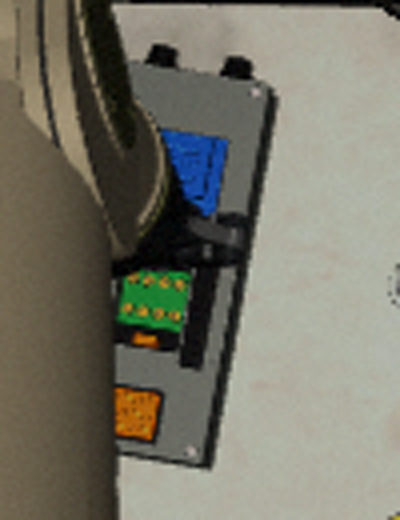

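View pics/scene4.png

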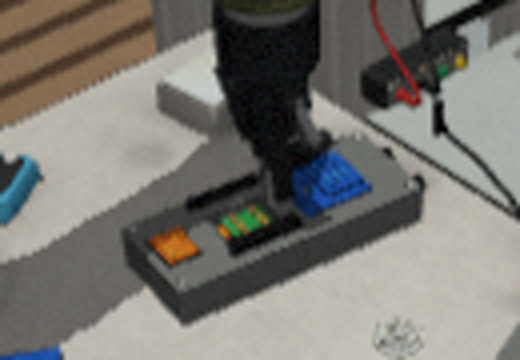

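Terminals are open; the cover spans x 14–74 of the unit (bare deck is 4–110) and is parallel. Push 12 mm more for margin, then back off.

Call:
{"api": "jog_arm", "payload": {
  "steps": [0,-0.003,0,0,0,0,-0.006,0,0,0,0,-0.009,0,0,0,0,-0.011,0,0,0,0,-0.012,0,0,0,0,-0.012,0,0,0,0,-0.009,0,0,0,0,-0.004,0,0,0,0,0.001,0,0,0,0,0.003,0,0,0]
}}

```text
clock: 9.5
position: [0.5652, 0.1396, 0.0606]
ee_rot: [0.075, 0.997, 0.0, -0.0]
ft_force: [-0.6, -0.2, -0.2]
grip_width: -0.004
```

Call:
{"api": "jog_arm", "payload": {
  "steps": [0,0,0,-0.01,0,0,0,0,-0.03,0,0,0,0,-0.06,0,0,0,0,-0.09,0,0,0.03,0,-0.12,0,0,0.06,0.02,-0.14,0,0,0.09,0.05,-0.16,0,0,0.12,0.08,-0.17,0,0,0.14,0.11,-0.17,0,0,0.14,0.14,-0.17,0]
}}

```text
clock: 10.5
position: [0.4463, 0.301, 0.2325]
ee_rot: [0.074, 0.997, 0.001, 0.0]
ft_force: [1.2, -0.1, -0.2]
grip_width: 0.002
```

Call:
{"api": "jog_arm", "payload": {
  "steps": [0,0,0.03,0,0,0,0,0.06,0,0,0,0,0.09,0,0,0,0,0.12,0,0,0,0,0.15,0,0,0,0,0.18,0,0,0,0,0.2,0,0,0,0,0.21,0,0,0,0,0.21,0,0,0,0,0.21,0,0]
}}

```text
clock: 11.5
position: [0.4801, 0.5053, 0.231]
ee_rot: [0.075, 0.997, -0.0, 0.0]
ft_force: [-0.7, -0.3, 0.8]
grip_width: 0.001
```

```bash
python3 look.py 5; python3 - <<'E'
from h import *
p,d=manip.camera('top');q=np.load('top0.npz')['p']
cv2.imwrite('pics/top5f.png',p[...,::-1])
df=(cv2.absdiff(p,q).max(2)>40).astype(np.uint8)*255;cv2.imwrite('pics/diff5.png',df)
for nm,(x0,y0,x1,y1) in dict(yellow=(255,95,330,205),sensor=(215,130,245,160),tape=(210,198,248,235),driver=(350,172,405,225)).items():print(nm,(df[y0:y1,x0:x1]>0).sum())
C=cloud('top',d);h=cv2.cvtColor(p,cv2.COLOR_RGB2HSV);m=(h[...,0]>=5)&(h[...,0]<=20)&(h[...,1]>150)&(h[...,2]>60)
for x0,y0,x1,y1 in((140,168,172,190),(295,178,322,200)):
    print('tab z',np.median(C[y0:y1,x0:x1][m[y0:y1,x0:x1]][:,2]).round(4))
E
```

```text
t 11.5 unit-frame TCP mm [-140.2  348.9  231. ] F unit [-0.6 -0.4  0.8] grip 0.001 toolx in unit [-1.e+00  5.e-04 -5.e-04] z [ 5.e-04 -4.e-04 -1.e+00]
scene 214 cover unit-frame mm: x pct2/98 [24.7 83.5] y [-27.6  30.1] z [37.8 44.9 53.7]
  rect z42 ((56.38188934326172, 1.6424522399902344), (60.6458625793457, 58.75980758666992), 88.117431640625)
top 597 cover unit-frame mm: x pct2/98 [26.1 84.9] y [-26.2  29.1] z [37.3 44.4 54.9]
  rect z42 ((55.143592834472656, 1.1695518493652344), (55.84077072143555, 59.412532806396484), 89.93112182617188)
yellow 0
sensor 0
tape 0
driver 0
tab z 0.0407
tab z 0.0497
```

View pics/top5f.png

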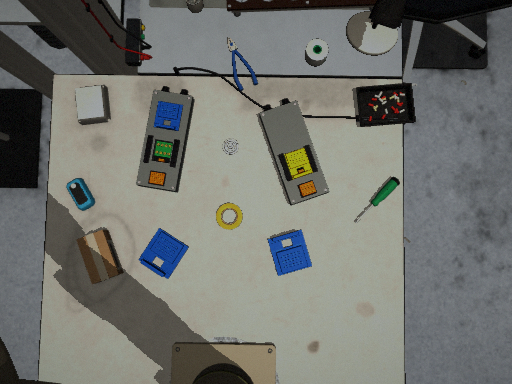

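View pics/scene5.png

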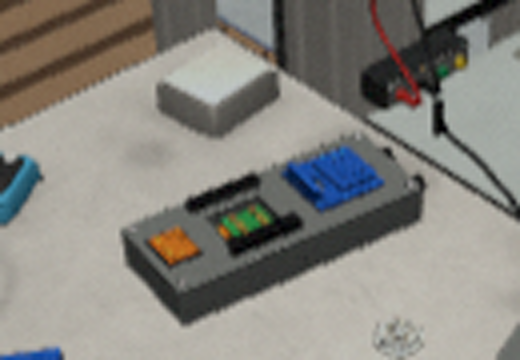

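The cover lies flat on the bare deck at (168,116), clear of rails and edge. The terminals are open at (163,150) and the tab is down. Nothing else has changed.

```bash
python3 -c "
from workcell import manip
print(manip.hand_in())"
```

```text
the job is handed in; nothing more can be done
None
```

The job is done and handed in; the clock read about 11.6 s of the 35 s allowed. I pressed the blue unit's tab to its hard stop. Then I pushed the cover straight off the rails with the closed fingers and backed the arm clear.

- **Tab:** it stopped moving with the force at 23 N. Its top now measures z 40.7 mm, which is the fully-in height.
- **Cover:** it lies flat at about x +25 to +85 mm of the unit, where the bare deck runs from +4 to +110. It is parallel to the unit within about 2°, and the terminals are open. The two cameras agreed to about 1.5 mm.
- **Everything else:** the yellow unit's tab is still up (z 49.7 mm). The top camera showed no change from the first picture at the yellow unit, sensor, tape roll or screwdriver.

No check failed. In the first measurement the two cameras disagreed by up to 5 mm on the tab's position. I worked from the top view mainly, and the moves fitted it.

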